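# Release a flange blank from its feeder and balance it on a dome

## Task

Pull the feeder's slide gate open so that the round metal flange blank slides down the sloping chute to the two stop pins, then push the gate fully shut again. Then take the blank and balance it on the crown of the domed stand (not the flat-topped one), centred so that it stays there level by itself, flat side down. Leave the post holder and the sample tin where they stand.

Things in the scene. Friction and masses are not known exactly. Their poses are not given: they have to be found in the camera images.
- feeder: Fixed aluminium feeder, base 150 x 80 x 8 mm, with a slippery white chute falling along the feeder's own -x at 32 degrees to the level. Origin at the underside, 75 mm right below point nest; z up. The chute's upper part, 30 to 117 mm up the slope from the nest, is 70 mm wide over its rails, which rise 14 mm above the chute floor.
- nest (a point): On the chute floor, 75 mm above the bench: here the blank's underside centre comes to rest, against two pins (8 mm thick, 10 mm high, 27 mm downhill, 14.5 mm to each side), tilted like the chute: its normal is [-0.53, 0, 0.85] in the feeder's frame. The floor here is a tongue 36 mm wide: the blank overhangs it in y, with free space beside and below, so it can be gripped across y.
- gate (a joint): Slide gate, a 4 mm steel blade across the chute 41 mm up the slope from the nest. 0 = shut, grows as it is pulled along the feeder's +y, 0.068 m = fully open (end stop). It needs about 60 mm to let the blank pass; friction about 1.5 N, it stays where it is left.
- gate_tab (a point): Grip point on the gate's black tab; moves with the gate. The tab is 10 mm thick along the feeder's y (pinch it along y), 22 mm wide, square to the chute floor (so it leans 32 degrees to the feeder's -x). Measured along the tab, its top is 11 mm above this point, the blade's upper edge 20 mm below. Gate shut: 67 mm to the +y side of the chute's middle line.
- blank: Round steel flange blank, loose, about 0.11 kg: flange 55 mm across and 6 mm thick with a slightly smaller raised face on top (9 mm in all). Origin at the centre of its flat underside, z out of the raised face. It starts in the magazine behind the gate, lying tilted on the chute floor.
- dome_stand: Fixed domed stand: 100 mm foot 8 mm thick, 82 mm cylinder to 40 mm height, and on it a polished steel half-ball of 40 mm radius; 80 mm high in all. Origin at the underside, z up. The half-ball falls away 11 mm below the crown at 27.5 mm from the axis.
- dome_top (a point): The crown (highest point) of the dome, 80 mm above the bench.
- flat_stand: Fixed stand of the same foot, width and height (80 mm) with a flat top: not to be used. Origin at the underside. The two stands may stand either way round.
- post_holder: Bystander: black post holder with a steel post, 50 x 38 mm foot, 80 mm high, loose. Origin at the underside.
- sample_tin: Bystander: round sample tin, 46 mm across, 19 mm high, loose. Origin at the underside.
Mind the look-alikes: they are no part of the job. What is shaped like the blank but pink or purple is not meant.

How it is judged:
By the outcome, as a careful person would: the job done as asked, in the order asked, and still so for the second after the job is handed in, with the robot touching nothing.
It also fails if it takes over 48 s, if anything falls off the work surface, if the arm or the gripper's body presses on something with over 40 N, if the wrist force passes 120 N, or if a joint passes its speed limit or range.

## Robot

A 7-joint arm with a two-finger parallel gripper is mounted at the origin on the work surface; the furniture and walls round the work are solid. World frame = base frame: x ahead of the robot, y to its left, z up, the work surface at z = 0. Lengths are in m, angles in rad, forces in N, time in s.
With the tool pointing down it reaches from about 0.4 to 0.9 m from the base axis. Payload 5.6 kg.
Tool frame: the origin (TCP) lies midway between the tips of the shut fingers; the grasp point (between the pads) lies 19 mm behind it; z points along the fingers, y is the line along which they close (so a half turn about z gives the same grasp; the last joint's range is limited). The gripper opens to 92 mm and grips with 3 to 60 N. Pads are 20 mm wide; open, the fingers measure 128 mm over their backs; the gripper's body (75 mm by 189 mm) begins 69 mm behind the grasp point.
Start: joints at [-1.305, 0.468, -0.012, 1.603, 0.006, 1.071, -0.056], TCP at [0.198, 0.619, 0.215] pointing down, gripper open.
Joint ranges: [-2.53, 2.53], [-0.31, 2.02], [-1.57, 1.55], [0.28, 2.44], [-1.29, 4.43], [0.15, 1.84], [-2.92, 2.92]. Speed limits (rad/s): [2.57, 2.57, 3.14, 3.14, 3.14, 3.14, 3.14].

## Interface

Orientations are given as a 3x3 rotation matrix whose columns are the frame's x, y, z axes.
In Python, from station import env, effector, solver, viewer, workorder, search_frame, tip_of gives the robot as it stands. Calls block until the motion is done:
- env.reach(position, orientation): joint-space move of the TCP to a pose.
- env.movel(position, frame=None, rate=0.15): straight line of the TCP; frame=None keeps the orientation; rate is the mean speed in m/s.
- env.goto_joints(angles): joint-space move.
- effector.release() and effector.grasp(squeeze=None): open the fingers fully, or close them until they stop; squeeze is the grip in N (None keeps the last).
- env.pause(seconds).
- solver.inverse_kinematics(position, orientation): joint angles nearest the present ones, or None.
- env.sense(): the state.
- viewer.read_camera(name): name is "scene" or "top" or "wrist"; returns (picture, depth): 384x512x3 uint8, red, green, blue; 384x512 float32, m along the optical axis (not along the pixel's ray), 0 where there is no reading.
- viewer.camera_info(name): a dict with "intrinsics" (3x3 intrinsics, pixels), "eye" and "rotation" of the camera in the world; the wrist camera has in their place "T_tool_cam" (4x4, takes a point from camera to tool coordinates, whose origin is the TCP and whose axes are the flange's). Camera axes: x right, y up, looking along -z (the intrinsics and any distortion apply to the point x, -y, -z); pixel columns grow to the right and rows downward; lengths in m; the calibration is good to about 2 mm. The wrist camera is an equidistant fisheye: a pixel r from the principal point sees the ray r / f radians off the axis. A picture is of the moment at which its call begins: read the wrist's pose just before it. camera_info takes no time and is no camera call.
A pose or a line that the arm cannot do raises env.PlanningError and nothing moves.
- workorder.finish_job(): hands the job in; it is judged then, once.
Trained networks look in the newest picture that a camera, given by its name, has taken for a name from the list of things; names that differ only in an ending like _2 or _b are one class to them, and where a whole thing is asked for, a point or a joint stands for the part that bears it (a point fixed in the world has none). Each returns a list of dicts, best first, with "score" (0 to 1); they miss things now and then, are a little off and sometimes report something else, mostly with a low value. They report only what shows in the picture. A call takes as long as a camera call. They do not tell look-alikes from the thing itself.
- search_frame(camera, name): "at" ([x, y, z] in m, in world coordinates, good to about 4 mm: the middle of the surface that is visible of it).
- tip_of(camera, name): "at" ([x, y, z] in m, in world coordinates, good to about 4 mm: a listed point, or the origin of a listed thing).
The state is a dict: "t": time; "joint_positions": joint angles; "joint_velocities": joint speeds; "tau": joint torques, N m; "ee_pos": TCP position; "tcp_rot": TCP orientation; "wrist_force": force on the tool from outside, world axes, zero at the start; "moment": the same for the moment, N m; "gripper_width": finger opening in m; "grasp_force": force on a finger pad.
Only numpy, scipy, OpenCV 4.12 (cv2) and the standard library are available. Lean on these libraries where they do the work, as an engineer would, in place of code of your own. Each camera call takes 0.05 s, during which the arm holds its last target. There are 200 camera calls.

## Working session

There is one attempt and no reset: what is moved stays moved. The work goes in short steps, each a Python script; the robot and the scene stay as the last script left them, time stands still between calls to the robot, and variables do not carry over. Pictures are saved under pics/ and viewed, at most 10 in all, crops included, and the job is handed in when it is done.

```bash
mkdir -p pics; ls
python3 - <<'E'
from station import env, effector, solver, viewer, workorder, search_frame, tip_of
import cv2, numpy as np
for c in ["scene","top"]:
    p,d=viewer.read_camera(c); cv2.imwrite(f"pics/{c}0.png",p[:,:,::-1]); np.save(f"pics/{c}0.npy",d)
    i=viewer.camera_info(c); print(c,{k:np.round(v,4).tolist() if not isinstance(v,(str,dict)) else v for k,v in i.items()})
    for n in ["feeder","nest","gate_tab","blank","dome_stand","dome_top","flat_stand","post_holder","sample_tin"]:
        print(n,[(np.round(r["at"],3).tolist(),round(r["score"],2)) for r in tip_of(c,n)[:3]])
print(env.sense()["t"])
E
python3 -c "
import cv2,numpy as np
cv2.imwrite('pics/both0.png',np.hstack([cv2.imread('pics/scene0.png'),cv2.imread('pics/top0.png')])[:, :]) "
```

```text
pics
scene {'intrinsics': [[446.7833, 0.0, 255.2552], [0.0, 446.7833, 188.8699], [0.0, 0.0, 1.0]], 'eye': [0.1264, -0.5607, 0.8486], 'rotation': [[0.7652, 0.4709, -0.439], [-0.6437, 0.5692, -0.5115], [0.009, 0.674, 0.7387]]}
feeder [([0.515, 0.244, -0.002], 0.67), ([0.53, -0.106, -0.001], 0.6)]
nest [([0.516, 0.245, 0.073], 0.79)]
gate_tab [([0.582, 0.224, 0.129], 0.76)]
blank [([0.626, 0.156, 0.003], 0.81), ([0.608, 0.065, -0.002], 0.76), ([0.52, 0.064, -0.002], 0.53)]
dome_stand [([0.534, -0.345, 0.001], 0.83), ([0.424, -0.075, 0.001], 0.33)]
dome_top [([0.535, -0.344, 0.08], 0.74)]
flat_stand [([0.531, -0.104, -0.003], 0.76)]
post_holder [([0.715, -0.216, 0.0], 0.69)]
sample_tin [([0.583, 0.227, 0.129], 0.62), ([0.422, -0.074, 0.0], 0.54)]
top {'intrinsics': [[419.2838, 0.0, 248.5024], [0.0, 419.2838, 190.8946], [0.0, 0.0, 1.0]], 'eye': [0.4239, -0.0208, 1.1168], 'rotation': [[-0.011, 0.9885, -0.1506], [-0.9996, -0.0069, 0.0279], [0.0265, 0.1509, 0.9882]]}
feeder [([0.51, 0.247, -0.0], 0.97)]
nest [([0.514, 0.244, 0.076], 0.92)]
gate_tab [([0.58, 0.227, 0.131], 0.75)]
blank [([0.514, 0.059, 0.0], 0.64), ([0.629, 0.157, -0.001], 0.62), ([0.61, 0.064, -0.002], 0.6)]
dome_stand [([0.534, -0.34, -0.0], 0.74)]
dome_top [([0.535, -0.35, 0.082], 0.86), ([0.511, 0.244, 0.0], 0.63)]
flat_stand [([0.529, -0.097, 0.0], 0.83)]
post_holder [([0.716, -0.215, -0.002], 0.64)]
sample_tin [([0.424, -0.074, 0.002], 0.79)]
1.0
```

View pics/scene0.png

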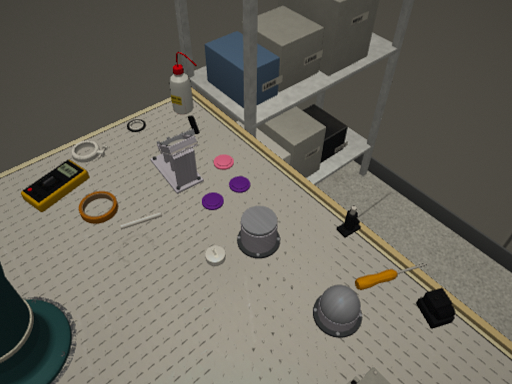

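View pics/top0.png

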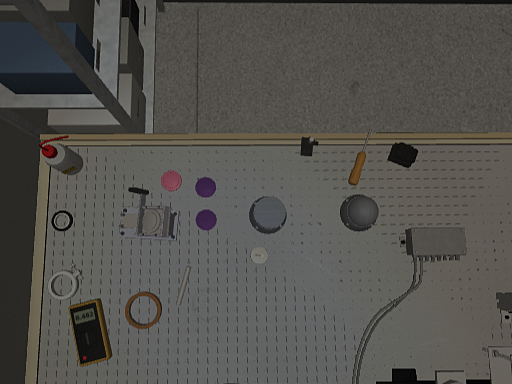

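The scene shows the domed stand at about (340,308) in the scene view and (360,212) in the top view. The flat stand is at (258,230) and (268,214), and the feeder at (175,160) and (150,222). The pink and purple discs are decoys. The tab offset from the nest is 68.7 mm against an expected 68.4, so the feeder yaw is about −94°. Next I'll refine this from the depth data.

```bash
cat > h.py <<'E'
from station import env, effector, solver, viewer, workorder, search_frame, tip_of
import cv2, numpy as np
from scipy.optimize import least_squares
from scipy.spatial.transform import Rotation as Ro
def cloud(c,d):
    i=viewer.camera_info(c);K=np.array(i["intrinsics"]);v,u=np.mgrid[:d.shape[0],:d.shape[1]]
    p=np.stack([(u-K[0,2])/K[0,0]*d,-(v-K[1,2])/K[1,1]*d,-d],-1)
    p[d==0]=np.nan
    return p@np.array(i["rotation"]).T+np.array(i["eye"])
def wcloud(d,s):
    """wrist fisheye: cloud in tool axes, then world"""
    i=viewer.camera_info("wrist");K=np.array(i["intrinsics"]);v,u=np.mgrid[:d.shape[0],:d.shape[1]]
    x=(u-K[0,2])/K[0,0];y=(v-K[1,2])/K[1,1];r=np.hypot(x,y)+1e-9;k=np.tan(np.minimum(r,1.4))/r
    p=np.stack([x*k*d,-y*k*d,-d],-1);p[(d==0)|(r>1.3)]=np.nan
    T=np.array(i["T_tool_cam"]);q=p@T[:3,:3].T+T[:3,3]
    return q,q@np.array(s["tcp_rot"]).T+np.array(s["ee_pos"])
def sphere(P,c0,R=.04):
    f=lambda c:np.linalg.norm(P-c,axis=1)-R
    s=least_squares(f,c0,loss="soft_l1",f_scale=.002);return s.x,np.median(abs(s.fun))
def domepts(P,xy,zmin=.05):
    P=P.reshape(-1,3);P=P[~np.isnan(P[:,0])]
    return P[(np.hypot(*(P[:,:2]-xy).T)<.036)&(P[:,2]>zmin)&(P[:,2]<.09)]
E
python3 - <<'E'
from h import *
i=viewer.camera_info("wrist");print({k:np.round(v,4).tolist() if not isinstance(v,(str,dict)) else v for k,v in i.items()})
nest=np.array([.515,.2445]);yaw=np.deg2rad(-94.3)
for c in ["scene","top"]:
    W=cloud(c,np.load(f"pics/{c}0.npy"))
    P=domepts(W,[.535,-.345]);print(c,len(P),sphere(P,[.535,-.345,.04]))
    Q=W.reshape(-1,3);Q=Q[~np.isnan(Q[:,0])]
    R=Ro.from_euler('z',yaw).as_matrix();L=(Q-np.r_[nest,.075])@R
    S=np.array([[.848,0,-.53],[0,1,0],[.53,0,.848]]).T # columns: slope,y,normal
    S=np.column_stack([[.848,0,.53],[0,1,0],[-.53,0,.848]])
    M=L@S
    m=(abs(M[:,0])<.13)&(abs(M[:,1])<.1)&(M[:,2]>-.01)&(M[:,2]<.07);M=M[m]
    fl=M[(M[:,0]>-.02)&(M[:,0]<.03)&(abs(M[:,1])<.015)&(M[:,2]<.01)]
    print("floor n",len(fl),fl.mean(0).round(4),np.polyfit(fl[:,0],fl[:,2],1))
    t=M[(M[:,1]>.05)&(M[:,2]>.02)];print("tab",len(t),t.min(0).round(4),t.max(0).round(4),np.median(t,0).round(4))
    b=M[(M[:,0]>.05)&(M[:,0]<.12)&(abs(M[:,1])<.03)];print("mag",len(b),np.percentile(b,[2,50,98],axis=0).round(3))
a=cv2.resize(cv2.imread("pics/top0.png")[165:265,95:225],None,fx=4,fy=4,interpolation=2)
b=cv2.resize(cv2.imread("pics/scene0.png")[100:200,130:230],None,fx=4,fy=4,interpolation=2)
cv2.imwrite("pics/crop.png",cv2.resize(np.hstack([a,b]),(800,348)))
E
```

```text
{'intrinsics': [[297.3186, 0.0, 251.3607], [0.0, 297.3186, 190.7365], [0.0, 0.0, 1.0]], 'T_tool_cam': [[-0.0008, 0.9685, 0.249, 0.0703], [1.0, 0.0007, 0.0007, -0.0001], [0.0005, 0.249, -0.9685, -0.1704], [0.0, 0.0, 0.0, 1.0]]}
scene 974 (array([ 0.53584871, -0.34533765,  0.04011483]), np.float64(0.0007124644323563759))
floor n 2 [-0.019  -0.0145  0.0045] [2.0197454 0.0428398]
tab 73 [0.0334 0.0631 0.021 ] [0.0586 0.0738 0.0486] [0.0527 0.0655 0.0349]
mag 218 [[ 0.055 -0.028 -0.009]
 [ 0.118  0.004  0.007]
 [ 0.12   0.029  0.013]]
top 616 (array([ 0.53410637, -0.34616493,  0.03972477]), np.float64(0.001047121454089646))
floor n 159 [ 0.0022  0.0008 -0.0018] [-0.01984683 -0.00175609]
tab 72 [0.0356 0.0613 0.0204] [0.0568 0.0712 0.0488] [0.0532 0.0654 0.0412]
mag 599 [[ 0.053 -0.029 -0.007]
 [ 0.09  -0.     0.005]
 [ 0.12   0.03   0.013]]
```

View pics/crop.png

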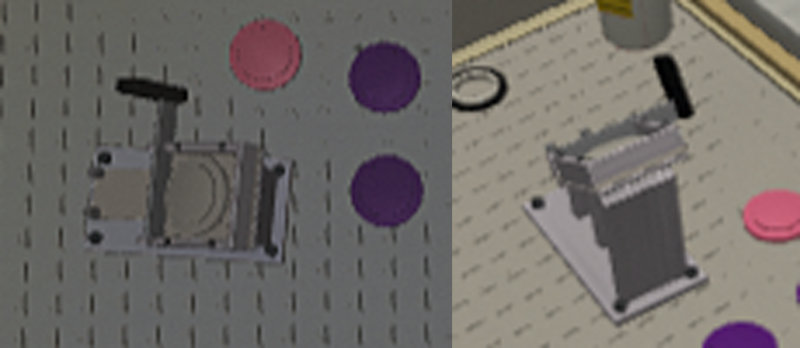

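Model and depth data agree: sphere radius and tab size both check. I'll check IK for the gate and nest poses, then hover and look with the wrist camera.

```bash
cat >> h.py <<'E'
YAW=np.deg2rad(-94.0)
def frame(yaw=None):
    F=Ro.from_euler('z',YAW if yaw is None else yaw).as_matrix()
    return F@np.column_stack([[.848,0,.53],[0,1,0],[-.53,0,.848]]) # slope,y,normal in world
def tool(sg,yaw=None):
    S=frame(yaw);z=-S[:,2];y=sg*S[:,1];return np.column_stack([np.cross(y,z),y,z])
def down(y):
    y=np.array([y[0],y[1],0.]);y/=np.linalg.norm(y);z=np.array([0,0,-1.]);return np.column_stack([np.cross(y,z),y,z])
E
python3 - <<'E'
from h import *
print(np.round(env.sense()["tcp_rot"],2).tolist())
nest=np.array([.515,.2445,.075]);S=frame()
for sg in (1,-1):
    R=tool(sg)
    for n,m in [("tabhover",[.043,.067,.085]),("tab",[.043,.067,.025]),("tabopen",[.043,.135,.025]),("nesthover",[0,0,.08]),("nest",[0,0,-.007])]:
        q=solver.inverse_kinematics(nest+S@np.array(m),R);print(sg,n,None if q is None else np.round(q,2).tolist())
    for a in (0,45,90,-45,180): 
        q=solver.inverse_kinematics([.535,-.345,.1],down([sg*np.cos(a/57.3),sg*np.sin(a/57.3)]));print("dome",sg,a,None if q is None else np.round(q,2).tolist())
E
```

```text
[[-0.95, 0.3, 0.0], [0.3, 0.95, 0.0], [-0.0, 0.0, -1.0]]
1 tabhover [-1.01, 0.74, 0.54, 1.48, 0.1, 1.33, -0.64]
1 tab [-0.99, 0.78, 0.55, 1.56, 0.09, 1.21, -0.63]
1 tabopen [-0.9, 0.86, 0.56, 1.4, 0.06, 1.26, -0.55]
1 nesthover [-1.09, 0.72, 0.5, 1.57, 0.1, 1.29, -0.76]
1 nest [-1.06, 0.78, 0.5, 1.69, 0.09, 1.12, -0.75]
dome 1 0 [-0.06, 0.72, 0.84, 1.76, -0.64, 0.96, 1.04]
dome 1 45 [0.1, 0.63, 0.58, 1.75, -0.43, 0.89, 1.66]
dome 1 90 [-0.02, 0.69, 0.78, 1.76, -0.59, 0.94, 2.57]
dome 1 -45 [-0.08, 0.73, 0.87, 1.77, -0.67, 0.97, 0.28]
dome 1 180 [-0.28, 1.04, 1.34, 1.78, -1.08, 1.27, -1.79]
-1 tabhover [-0.56, 0.7, -0.17, 1.44, 0.5, 1.44, 2.19]
-1 tab [-0.53, 0.73, -0.15, 1.53, 0.52, 1.33, 2.17]
-1 tabopen [-0.49, 0.81, -0.14, 1.36, 0.54, 1.38, 2.26]
-1 nesthover [-0.63, 0.69, -0.19, 1.54, 0.47, 1.41, 2.06]
-1 nest [-0.6, 0.74, -0.16, 1.65, 0.51, 1.24, 2.04]
dome -1 0 [-0.28, 1.04, 1.34, 1.78, -1.08, 1.27, -1.79]
dome -1 45 [-0.2, 0.86, 1.11, 1.77, -0.87, 1.09, -1.14]
dome -1 90 [-0.07, 0.72, 0.86, 1.76, -0.66, 0.97, -0.51]
dome -1 -45 [0.47, 0.57, 0.06, 1.73, -0.04, 0.84, 2.91]
dome -1 180 [-0.06, 0.72, 0.84, 1.76, -0.64, 0.96, 1.04]
```

Run:
```python
from h import *
nest=np.array([.515,.2445,.075]);S=frame()
env.reach(nest+S@np.array([.043,.04,.12]),tool(1))
s=env.sense();p,d=viewer.read_camera("wrist");cv2.imwrite("pics/w1.png",p[:,:,::-1]);np.savez("pics/w1.npz",d=d,pos=s["ee_pos"],rot=s["tcp_rot"])
for n in ["nest","gate_tab"]: print(n,[(np.round(r["at"],4).tolist(),round(r["score"],2)) for r in tip_of("wrist",n)[:2]])
print(s["t"],np.round(s["ee_pos"],4))
q,W=wcloud(d,s);M=(W.reshape(-1,3)-nest)@S;M=M[~np.isnan(M[:,0])]
fl=M[(M[:,0]>-.02)&(M[:,0]<.025)&(abs(M[:,1])<.014)&(abs(M[:,2])<.012)]
print("floor",len(fl),np.median(fl,0).round(4),np.polyfit(fl[:,0],fl[:,2],1).round(4),np.polyfit(fl[:,1],fl[:,2],1).round(4))
tg=M[(M[:,0]>-.02)&(M[:,0]<.025)&(abs(M[:,1])<.03)&(abs(M[:,2])<.006)];print("tongue y",np.percentile(tg[:,1],[1,99]).round(4))
t=M[(M[:,1]>.05)&(M[:,1]<.085)&(M[:,2]>.042)&(M[:,2]<.06)];print("tabtop",len(t),np.percentile(t,[2,50,98],axis=0).round(4).tolist())
r=M[(M[:,0]>.06)&(M[:,0]<.11)&(abs(M[:,1])<.05)&(M[:,2]>.011)&(M[:,2]<.018)];print("rails",len(r),np.percentile(r,[1,50,99],axis=0).round(4).tolist(), np.polyfit(r[r[:,1]>0][:,0],r[r[:,1]>0][:,1],1).round(4))
```

```text
nest [([0.5129, 0.2381, 0.0726], 0.89)]
gate_tab [([0.5842, 0.2239, 0.1283], 0.81)]
2.8 [0.5561 0.2703 0.1994]
floor 1245 [ 0.0024  0.     -0.0011] [ 0.0003 -0.0011] [-0.0058 -0.0011]
tongue y [-0.0206  0.0144]
tabtop 295 [[0.033, 0.0614, 0.0441], [0.0428, 0.0659, 0.0473], [0.0537, 0.0709, 0.0487]]
rails 457 [[0.0604, -0.0386, 0.0112], [0.0839, 0.0263, 0.0129], [0.1095, 0.0312, 0.0158]] [-0.0066  0.0291]
```

View pics/w1.png

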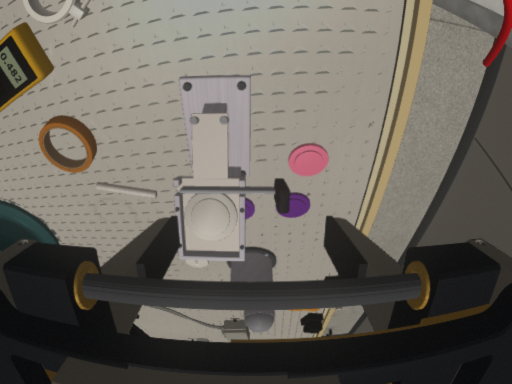

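The wrist view shows the blade at row 188, the tab at (283,192), the blank behind the gate at (210,218) and the empty nest near (210,140). The tab is about (43.3, 66.5, top 48.5) mm in chute coordinates, as expected. Now I'll pinch it and pull.

Run:
```python
from h import *
nest=np.array([.515,.2445,.075]);S=frame()
P=lambda *m: nest+S@np.array(m)
f=lambda: (lambda s:(round(s["t"],2),(np.array(s["wrist_force"])@S).round(1).tolist(),round(s["gripper_width"],4),round(s["grasp_force"],1),((np.array(s["ee_pos"])-nest)@S).round(4).tolist()))(env.sense())
env.movel(P(.0433,.0665,.0235),rate=.12); print(f())
effector.grasp(20); print(f())
env.movel(P(.0433,.0665+.066,.0235),rate=.1); print(f())
env.pause(.6)
s=env.sense();p,d=viewer.read_camera("wrist");cv2.imwrite("pics/w2.png",p[:,:,::-1]);np.savez("pics/w2.npz",d=d,pos=s["ee_pos"],rot=s["tcp_rot"])
for n in ["gate_tab","blank"]: print(n,[(np.round(r["at"],4).tolist(),round(r["score"],2)) for r in tip_of("wrist",n)[:4]])
print(f())
```

```text
(3.93, [-0.6, -0.0, 0.1], 0.0917, 0.0, [0.0428, 0.0667, 0.0243])
(5.14, [0.0, 0.6, -0.4], 0.0099, 20.0, [0.0433, 0.0666, 0.0235])
(5.95, [2.0, -1.3, -0.2], 0.0096, 20.0, [0.0438, 0.1325, 0.0232])
gate_tab [([0.6476, 0.217, 0.13], 0.75)]
blank [([0.5245, 0.063, 0.0003], 0.97), ([0.5163, 0.2416, 0.073], 0.79), ([0.6215, 0.1566, 0.0033], 0.59), ([0.6034, 0.0651, 0.0012], 0.52)]
(6.7, [3.4, 0.3, -3.1], 0.0097, 20.0, [0.0438, 0.1325, 0.0232])
```

View pics/w2.png

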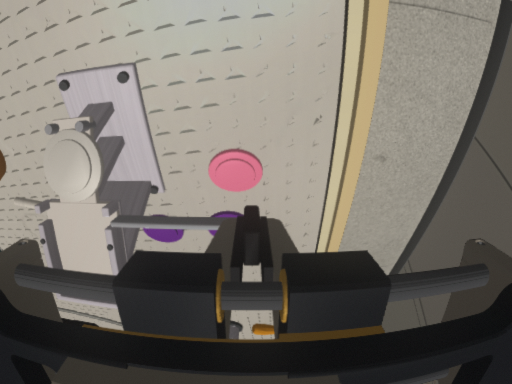

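The blank lies at the nest, (73,167), against the pins. Next I push the gate shut until it meets resistance, release, back off, and look at the blank from a nest hover.

Run:
```python
from h import *
nest=np.array([.515,.2445,.075]);S=frame()
P=lambda *m: nest+S@np.array(m)
f=lambda: (lambda s:(round(s["t"],2),(np.array(s["wrist_force"])@S).round(1).tolist(),round(s["gripper_width"],4),round(s["grasp_force"],1),((np.array(s["ee_pos"])-nest)@S).round(4).tolist()))(env.sense())
env.movel(P(.0433,.0675,.0235),rate=.1); b=f();print(b)
for dy in (.0665,.0655,.0645,.0635,.0625,.0615):
    env.movel(P(.0433,dy,.0235),rate=.03); r=f();print(r)
    if abs(r[1][1]-b[1][1])>12: break
effector.release();print(f())
env.movel(P(.0433,.0665,.075),rate=.15)
env.movel(P(.03,.0,.12),rate=.2)
env.pause(.2)
s=env.sense();p,d=viewer.read_camera("wrist");cv2.imwrite("pics/w3.png",p[:,:,::-1]);np.savez("pics/w3.npz",d=d,pos=s["ee_pos"],rot=s["tcp_rot"])
for n in ["gate_tab","nest","blank"]: print(n,[(np.round(r["at"],4).tolist(),round(r["score"],2)) for r in tip_of("wrist",n)[:4]])
print(f())
q,W=wcloud(d,s);M=(W.reshape(-1,3)-nest)@S
m=(np.hypot(M[:,0]-.002,M[:,1]+.002)<.045)&(M[:,2]>.0025)&(M[:,2]<.0125)&(M[:,0]<.031);B=M[m]
print(len(B),np.percentile(B,[1,50,99],axis=0).round(4).tolist())
# min enclosing circle of flange/top
print(cv2.minEnclosingCircle((B[:,:2]*1000).astype(np.float32)))
t=M[(M[:,1]>.05)&(M[:,1]<.085)&(M[:,2]>.042)&(M[:,2]<.06)];print("tabtop",len(t),np.percentile(t,[2,50,98],axis=0).round(4).tolist())
```

```text
(7.5, [3.7, -1.7, -1.7], 0.01, 20.0, [0.0432, 0.0664, 0.0235])
(7.75, [2.9, -1.2, -3.3], 0.01, 20.0, [0.0432, 0.0665, 0.0235])
(8.0, [3.3, 1.0, -3.2], 0.01, 20.0, [0.0432, 0.0659, 0.0236])
(8.25, [2.2, 1.7, -2.2], 0.0096, 20.0, [0.0432, 0.0646, 0.0235])
(8.5, [2.3, 3.2, -4.9], 0.01, 20.0, [0.0432, 0.0644, 0.0236])
(8.75, [0.9, 6.3, -5.9], 0.0099, 20.0, [0.0432, 0.0644, 0.0236])
(9.0, [0.1, 9.7, -7.3], 0.0101, 20.0, [0.0432, 0.0644, 0.0236])
(10.26, [-0.5, 0.3, 0.6], 0.0921, 0.0, [0.0433, 0.0615, 0.0235])
gate_tab [([0.5804, 0.2213, 0.1275], 0.74)]
nest [([0.5811, 0.2228, 0.1269], 0.6)]
blank [([0.623, 0.1536, 0.0013], 0.96), ([0.5134, 0.2389, 0.0764], 0.75), ([0.6086, 0.064, 0.0013], 0.65)]
(11.71, [1.0, -0.7, -0.2], 0.092, 0.0, [0.0304, 0.0004, 0.1195])
2585 [[-0.0269, -0.0274, 0.0033], [0.0018, -0.0021, 0.007], [0.029, 0.0239, 0.0095]]
((-0.8717586994171143, -3.1636838912963867), 32.09841537475586)
tabtop 252 [[0.0329, 0.0588, 0.0424], [0.0419, 0.0624, 0.0474], [0.0534, 0.0679, 0.0489]]
```

View pics/w3.png

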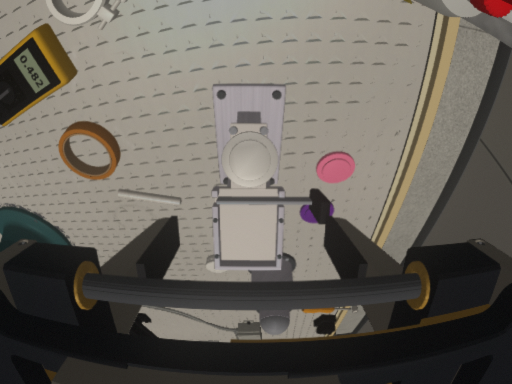

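The gate is shut at its stop (318,205) and the blank rests at (250,160) with the pins below it. Gripping across y with the tips about 7 mm below the underside keeps them clear of the dome later.

Run:
```python
from h import *
nest=np.array([.515,.2445,.075]);S=frame()
P=lambda *m: nest+S@np.array(m)
f=lambda: (lambda s:(round(s["t"],2),(np.array(s["wrist_force"])@S).round(1).tolist(),round(s["gripper_width"],4),round(s["grasp_force"],1),((np.array(s["ee_pos"])-nest)@S).round(4).tolist()))(env.sense())
env.movel(P(.0013,-.0024,.06),rate=.2)
env.movel(P(.0013,-.0024,-.0075),rate=.1);print(f())
effector.grasp(25);print(f())
env.movel(P(.0013,-.0024,.08),rate=.1);print(f())
env.reach([.5,.1,.25],down(S[:,1]))
env.pause(.2)
s=env.sense();p,d=viewer.read_camera("wrist");cv2.imwrite("pics/w4.png",p[:,:,::-1]);np.savez("pics/w4.npz",d=d,pos=s["ee_pos"],rot=s["tcp_rot"]);print(f())
q,W=wcloud(d,s);q=q.reshape(-1,3)
B=q[(np.hypot(q[:,0],q[:,1])<.034)&(q[:,2]>-.03)&(q[:,2]<.01)&(abs(q[:,1])<.0275)]
print(len(B),np.percentile(B,[1,50,99],axis=0).round(4).tolist())
A=B[np.hypot(B[:,0],B[:,1])<.02];c=np.linalg.lstsq(np.c_[A[:,:2],np.ones(len(A))],A[:,2],rcond=None)[0];print("plane",c.round(4),np.std(A[:,2]-np.c_[A[:,:2],np.ones(len(A))]@c).round(4))
cv2.imwrite("pics/w4c.png",cv2.resize(p[170:310,150:350,::-1],(800,560),interpolation=2))
```

```text
(13.02, [0.3, -1.0, -0.5], 0.0919, 0.0, [0.001, -0.002, -0.0068])
(13.68, [-0.4, 0.4, 0.5], 0.0538, 25.0, [0.0012, -0.0023, -0.0074])
(14.71, [-0.8, 0.5, -0.9], 0.0537, 25.0, [0.0016, -0.0027, 0.0792])
(15.86, [-0.6, -0.9, -1.6], 0.054, 25.0, [0.2139, -0.0051, 0.0714])
6709 [[-0.0262, -0.0274, -0.0258], [0.0021, -0.0003, -0.0146], [0.025, 0.0264, -0.0083]]
plane [ 0.0326  0.0131 -0.0152] 0.0009
```

View pics/w4c.png

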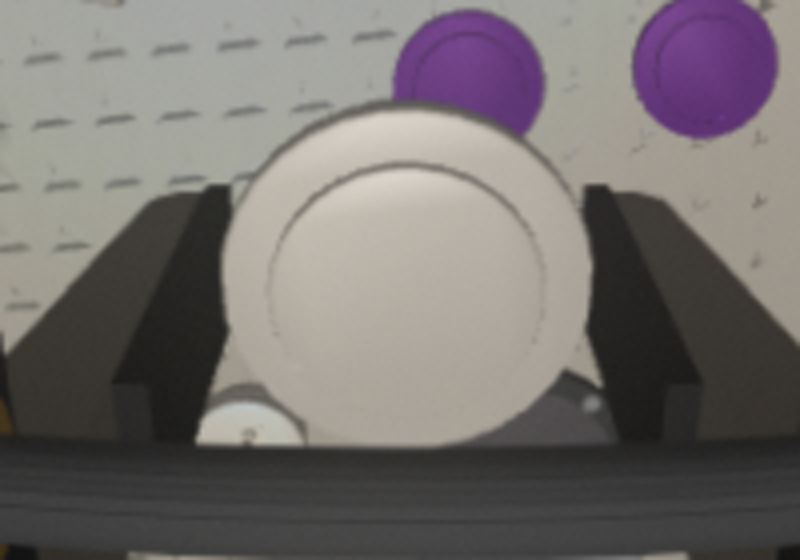

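The crop shows the blank held by its flange between the pads, centre about (407,290), and the raised-face ring is visible. I'll compute its centre and tilt offline, using the bench plane as the reference for camera tilt.

```bash
cat >> h.py <<'E'
def project(q):
    """tool coords -> wrist pixels"""
    i=viewer.camera_info("wrist");K=np.array(i["intrinsics"]);T=np.array(i["T_tool_cam"])
    p=(q-T[:3,3])@T[:3,:3];x,y,z=p[...,0],-p[...,1],-p[...,2];r=np.hypot(x,y);k=np.arctan2(r,z)/r
    return K[0,0]*x*k+K[0,2],K[1,1]*y*k+K[1,2]
def edge(img,z,r0,angs,c=(0,0),span=.005,pol=1):
    """circle fit in plane z; pol=+1 bright inside"""
    g=cv2.cvtColor(img,cv2.COLOR_BGR2GRAY).astype(np.float32)
    for _ in range(3):
        rr=np.arange(r0-span,r0+span,1e-4);A,RR=np.meshgrid(angs,rr,indexing="ij")
        q=np.stack([c[0]+RR*np.cos(A),c[1]+RR*np.sin(A),0*A+z],-1);u,v=project(q)
        L=cv2.GaussianBlur(cv2.remap(g,u.astype(np.float32),v.astype(np.float32),1),(1,15),0,sigmaX=.01,sigmaY=.01) if 0 else cv2.blur(cv2.remap(g,u.astype(np.float32),v.astype(np.float32),1),(9,1))
        D=-pol*np.gradient(L,axis=1);k=D[:,10:-10].argmax(1)+10;R=rr[k]
        X=np.c_[c[0]+R*np.cos(angs),c[1]+R*np.sin(angs)]
        s=least_squares(lambda p:np.hypot(*(X-p[:2]).T)-p[2],[*c,r0],loss="soft_l1",f_scale=.0003);c=s.x[:2];span=max(.003,span*.7)
    return s.x,np.median(abs(s.fun))
def inhand(img):
    up=np.deg2rad(np.arange(-65,66,1.));allr=np.deg2rad(np.arange(-140,141,2.))
    print("outer",[np.round(x,5) for x in edge(img,-.0122,.0275,up)])
    print("ring",[np.round(x,5) for x in edge(img,-.0137,.0205,allr,pol=1)],[np.round(x,5) for x in edge(img,-.0137,.0205,allr,pol=-1)])
E
python3 - <<'E'
from h import *
img=cv2.imread("pics/w4.png");inhand(img)
z=np.load("pics/w4.npz");s=dict(ee_pos=z["pos"],tcp_rot=z["rot"]);q,W=wcloud(z["d"],s)
W=W.reshape(-1,3);q=q.reshape(-1,3);m=(abs(W[:,2])<.02)&(np.hypot(q[:,0],q[:,1])<.3)
A=np.c_[q[m][:,:2],np.ones(m.sum())];c=np.linalg.lstsq(A,q[m][:,2],rcond=None)[0];r=q[m][:,2]-A@c;k=abs(r)<.004;c=np.linalg.lstsq(A[k],q[m][k,2],rcond=None)[0];print("bench",c,s["ee_pos"],s["tcp_rot"][:,2])
R=.01
u,v=project(np.array([[0,0,-.0152],[0.0275,0,-.0122]]));print(u,v)
E
```

```text
outer [array([-0.00221, -0.00069,  0.02748]), np.float64(9e-05)]
ring [array([-0.00217, -0.00075,  0.01938]), np.float64(8e-05)] [array([-0.00208, -0.00076,  0.02048]), np.float64(0.00011)]
bench [-0.00173004 -0.00197111  0.2484294 ] [0.49986493 0.1019937  0.24878891] [-0.00195924 -0.00210525 -0.99999586]
[252.55842989 252.55554783] [241.35103882 193.35034344]
```

The in-hand centre is (−2.15, −0.7) mm in the tool frame, with a fitted radius of 27.48 mm against 27.5. Next I'll go beside the dome at crown height and measure it with the same camera.

Run:
```python
from h import *
W=cloud("top",np.load("pics/top0.npy")).reshape(-1,3);m=(W[:,0]>.36)&(W[:,0]<.49)&(W[:,1]>-.48)&(W[:,1]<-.2);print("maxz near",np.nanmax(W[m][:,2]))
R=down([0,-1]);D=np.array([.535,-.3455])
env.reach([.45,-.3455,.2],R)
env.movel([.45,-.3455,.09],rate=.15)
env.pause(.3)
s=env.sense();p,d=viewer.read_camera("wrist");cv2.imwrite("pics/w5.png",p[:,:,::-1]);np.savez("pics/w5.npz",d=d,pos=s["ee_pos"],rot=s["tcp_rot"])
print(s["t"],s["ee_pos"],np.array(s["tcp_rot"]).round(4).tolist(),s["gripper_width"],np.round(s["wrist_force"],1))
inhand(cv2.imread("pics/w5.png"))
q,W=wcloud(d,s);P=domepts(W,D,.045);c,e=sphere(P,[*D,.04]);print("dome",len(P),c,e)
Rt=np.array(s["tcp_rot"]);print("in tool",(c-s["ee_pos"])@Rt)
q=q.reshape(-1,3);A=q[(np.hypot(q[:,0]+.0021,q[:,1]+.0007)<.016)&(abs(q[:,2]+.015)<.006)];k=np.linalg.lstsq(np.c_[A[:,:2],np.ones(len(A))],A[:,2],rcond=None)[0];print("face",len(A),k.round(4))
```

```text
maxz near 0.05152425168871799
18.6917 [ 0.45033256 -0.34559594  0.09051178] [[1.0, 0.0002, 0.0009], [0.0002, -1.0, -0.0003], [0.0009, 0.0003, -1.0]] 0.053817737291386704 [-0.4 -0.7 -1.5]
outer [array([-2.820e-03, -7.000e-05,  2.746e-02]), np.float64(0.00012)]
ring [array([-0.00271, -0.00012,  0.01936]), np.float64(9e-05)] [array([-0.00267, -0.00012,  0.02049]), np.float64(0.0001)]
dome 8450 [ 0.53360444 -0.34556518  0.03994968] 0.000333073370344536
in tool [ 8.32247924e-02 -2.99593853e-05  5.06395677e-02]
face 2211 [-0.0025  0.004  -0.0153]
```

View pics/w5.png

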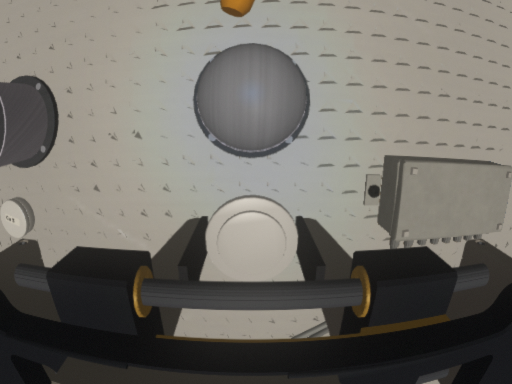

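The wrist view shows the dome at (252,98) and the held blank at (252,238), level (slopes under 0.004). Now I place it: up, over, down to contact, release, lift and check.

Run:
```python
from h import *
x,y=.5363,-.3457
env.movel([.4503,-.3456,.125],rate=.15)
env.movel([x,y,.125],rate=.12)
env.movel([x,y,.080],rate=.1);env.pause(.3)
s=env.sense();b=np.array(s["wrist_force"]);print(s["t"],s["ee_pos"],b.round(1))
p,d=viewer.read_camera("wrist");cv2.imwrite("pics/w6.png",p[:,:,::-1]);inhand(cv2.imread("pics/w6.png"))
for z in (.0755,.0747,.0742,.0737,.0732,.0727,.0722,.0717):
    env.movel([x,y,z],rate=.02);env.pause(.1);s=env.sense();f=np.array(s["wrist_force"])-b;print(round(s["t"],2),s["ee_pos"][2].round(4),f.round(1))
    if f[2]>3.5: break
```

```text
20.8917 [ 0.53656687 -0.34584957  0.08048427] [-0.5 -0.9 -1. ]
outer [array([-2.490e-03, -8.000e-05,  2.721e-02]), np.float64(8e-05)]
ring [array([-0.00267, -0.00011,  0.01933]), np.float64(0.0001)] [array([-0.00266, -0.00011,  0.02048]), np.float64(0.00011)]
21.42 0.0755 [ 0.4  0.9 -0.3]
21.77 0.0747 [ 0.6  1.2 -0.3]
22.12 0.0742 [ 0.8  0.3 -0.5]
22.47 0.0739 [1.  1.3 1.8]
22.82 0.0737 [-1.8  2.7  6.4]
```

Run:
```python
from h import *
x,y=.5362,-.3457
env.movel([x,y,.0739],rate=.02);env.pause(.3);s=env.sense();print(s["ee_pos"],np.round(s["wrist_force"],1))
effector.release();print(env.sense()["t"])
env.pause(.3)
def see(n):
    s=env.sense();p,d=viewer.read_camera("wrist");cv2.imwrite(f"pics/{n}.png",p[:,:,::-1]);q,W=wcloud(d,s)
    A=W.reshape(-1,3);A=A[(np.hypot(A[:,0]-.5336,A[:,1]+.3456)<.016)&(A[:,2]>.07)&(A[:,2]<.11)]
    k=np.linalg.lstsq(np.c_[A[:,:2]-[.5336,-.3456],np.ones(len(A))],A[:,2],rcond=None)[0];print(s["t"],s["ee_pos"],"face",len(A),k.round(4))
see("w7");inhand(cv2.imread("pics/w7.png"))
env.movel([x,y,.13],rate=.08);env.pause(.2);see("w8")
```

```text
[ 0.53629007 -0.34577681  0.07388373] [ 0.6 -1.3  0.8]
24.075
24.375 [ 0.53619443 -0.34569187  0.07392024] face 2208 [0.0009 0.0017 0.0892]
outer [array([-2.260e-03, -1.000e-05,  2.706e-02]), np.float64(3e-05)]
ring [array([-2.650e-03, -6.000e-05,  1.935e-02]), np.float64(6e-05)] [array([-2.630e-03, -6.000e-05,  2.052e-02]), np.float64(0.00011)]
25.475 [ 0.5359531  -0.34554884  0.12947185] face 1354 [-0.0027  0.009   0.0892]
```

View pics/w8.png

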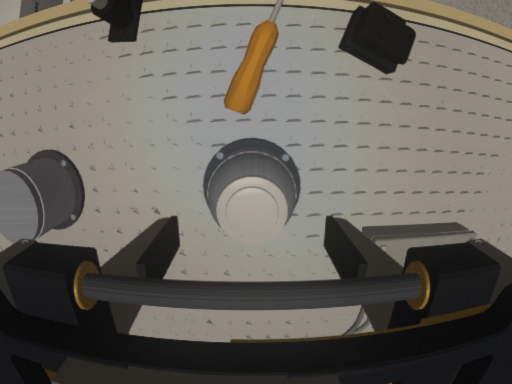

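The blank sits on the dome's crown at (252,208), level within 0.5°. I'll retreat, check once more that it stays put, and hand in.

Run:
```python
from h import *
env.movel([.45,-.3457,.22],rate=.15);env.pause(1.0)
def see():
    s=env.sense();p,d=viewer.read_camera("wrist");q,W=wcloud(d,s)
    A=W.reshape(-1,3);A=A[(np.hypot(A[:,0]-.5336,A[:,1]+.3456)<.016)&(A[:,2]>.07)&(A[:,2]<.11)]
    k=np.linalg.lstsq(np.c_[A[:,:2]-[.5336,-.3456],np.ones(len(A))],A[:,2],rcond=None)[0];print(s["t"],"face",len(A),k.round(4));return len(A)>300 and np.hypot(*k[:2])<.03
a=see();env.pause(1.);b=see()
viewer.read_camera("top")
for n in ["gate_tab","sample_tin","post_holder"]: print(n,[(np.round(r["at"],3).tolist(),round(r["score"],2)) for r in tip_of("top",n)[:2]])
if a and b: print(workorder.finish_job())
```

```text
27.5083 face 783 [0.002  0.0029 0.0892]
28.5583 face 783 [0.005  0.008  0.0892]
gate_tab [([0.578, 0.225, 0.129], 0.77)]
sample_tin [([0.534, -0.344, -0.003], 0.64), ([0.425, -0.076, -0.002], 0.49)]
post_holder [([0.72, -0.215, -0.001], 0.58)]
the job is handed in; nothing more can be done
None
```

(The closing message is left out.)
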